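Put leftover panel-building parts back in their stock trays

TASK

Clear up after wiring the panel: put the two loose circuit breakers, the loose contactor and the two loose cable glands into the empty bays of the stock trays, each in the tray whose narrow far bay shows a sample of the same kind. Every part must stand upright on its tray's floor, not on a rim or on another part. Leave the tape roll and the rail offcut where they lie.

Things in the scene. Friction and masses are not known exactly. Their poses are not given: they have to be found in the camera images.
- breaker_a_center (a point): First circuit breaker: white loose block standing on its foot, 80 long (x) x 36 wide (y) up to 46, then a nose 46 x 36 up to 62; black toggle on top to 70 (look only). Flat sides face +-y: grip across the 36. About 0.2 kg. Point: on its vertical centre line, 31 above its underside; z up.
- breaker_b_center (a point): Second circuit breaker: white loose block standing on its foot, 80 long (x) x 36 wide (y) up to 46, then a nose 46 x 36 up to 62; black toggle on top to 70 (look only). Flat sides face +-y: grip across the 36. About 0.2 kg. Point: on its vertical centre line, 31 above its underside; z up.
- contactor_center (a point): Contactor: dark loose block in three steps with rows of screws, standing on its foot: 74 long (its x) x 45 wide (its y) up to 30, 60 long up to 52, then a grey top 36 long up to 66, all 45 wide. The flat sides face its +-y: grip across the 45. Mass about 0.3 kg. The point is on its centre line, 33 above its underside; z up.
- gland_a_center (a point): First cable gland: round bright metal fitting, loose, standing on its thread: 32 in diameter up to 14, 41 from 14 to 44 (seen as two hexagonal nuts), dome to 52. Grip across the 41 at any yaw. About 0.12 kg. Point: on its axis, 26 above its underside; z up.
- gland_b_center (a point): Second cable gland: round bright metal fitting, loose, standing on its thread: 32 in diameter up to 14, 41 from 14 to 44 (seen as two hexagonal nuts), dome to 52. Grip across the 41 at any yaw. About 0.12 kg. Point: on its axis, 26 above its underside; z up.
- tray_breakers: Fixed aluminium tray, 180 (x) x 158 (y), rims 12 high, 4 thick, floor 3 thick. Origin: under the centre of its large empty bay (inside 104 x 150), at bench level; z up. In a narrow bay on +x (far side) a fixed sample breaker, centred at x = 88, top at 73. Both loose breakers go in the empty bay, e.g. at y = +-38, their length along the tray's x.
- tray_contactors: Fixed aluminium tray, 180 (x) x 158 (y), rims 12 high, 4 thick, floor 3 thick. Origin: under the centre of its large empty bay (inside 104 x 150), at bench level; z up. In a narrow bay on +x (far side) a fixed sample contactor, centred at x = 88, top at 71. The loose contactor goes in the empty bay.
- tray_glands: Fixed aluminium tray, 180 (x) x 158 (y), rims 12 high, 4 thick, floor 3 thick. Origin: under the centre of its large empty bay (inside 104 x 150), at bench level; z up. In a narrow bay on +x (far side) a fixed sample cable gland, centred at x = 88, top at 55. Both loose glands go in the empty bay, e.g. at y = +-38.
- tape_roll_center (a point): Roll of black tape lying flat, loose, 68 in diameter, hole 40, 19 high; a bystander to be left alone. The point is its centre, 9.5 above its underside.
- rail_offcut_center (a point): Short offcut of steel mounting rail lying flat, loose, 90 long (its x) x 37 wide, 7.5 high; a bystander to be left alone. The point is at its centre, half-way up.
There are look-alikes about, which are no part of the job. Leave any green look-alike of the part that bears breaker_b_center alone. Leave any yellow look-alike of the tray_contactors alone.

How it is judged:
At the end, for the whole second after the job is handed in: Both breakers, the contactor and both glands have their centre inside the large bay (104 x 150 mm) of the tray with their kind's sample, rest on its floor (height within 4 mm), stand upright within about 7 degrees, and are released and at rest (x of breaker_a_center in the frame of tray_breakers between -0.052 and 0.052 m and y of breaker_a_center in the frame of tray_breakers between -0.075 and 0.075 m and z of breaker_a_center in the frame of tray_breakers between 0.03 and 0.038 m and angle between each of breaker_a_center, breaker_b_center, contactor_center, gland_a_center, gland_b_center's own z axis and vertical below 0.12 rad and linear speed of each of breaker_a, breaker_b, contactor, gland_a, gland_b below 0.01 m/s and angular speed of each of breaker_a, breaker_b, contactor, gland_a, gland_b below 0.1 rad/s and x of breaker_b_center in the frame of tray_breakers between -0.052 and 0.052 m and y of breaker_b_center in the frame of tray_breakers between -0.075 and 0.075 m and z of breaker_b_center in the frame of tray_breakers between 0.03 and 0.038 m and x of contactor_center in the frame of tray_contactors between -0.052 and 0.052 m and y of contactor_center in the frame of tray_contactors between -0.075 and 0.075 m and z of contactor_center in the frame of tray_contactors between 0.032 and 0.04 m and x of gland_a_center in the frame of tray_glands between -0.052 and 0.052 m and y of gland_a_center in the frame of tray_glands between -0.075 and 0.075 m and z of gland_a_center in the frame of tray_glands between 0.025 and 0.033 m and x of gland_b_center in the frame of tray_glands between -0.052 and 0.052 m and y of gland_b_center in the frame of tray_glands between -0.075 and 0.075 m and z of gland_b_center in the frame of tray_glands between 0.025 and 0.033 m); the robot touches nothing.
It fails at once if the tape roll is shifted more than 30 mm (distance of tape_roll_center from where it was at the start of the episode above 0.03 m).
It fails at once if the rail offcut is shifted more than 30 mm (distance of rail_offcut_center from where it was at the start of the episode above 0.03 m).
It also fails if it takes over 136 s, if anything falls off the work surface, if the arm or the gripper's body presses on something with over 40 N, if the wrist force passes 120 N, or if a joint passes its speed limit or range.

ROBOT

A 6-joint arm with a two-finger parallel gripper is mounted at the origin on the work surface. World frame = base frame: x ahead of the robot, y to its left, z up, the work surface at z = 0. Lengths are in m, angles in rad, forces in N, time in s.
With the tool pointing down it reaches from about 0.375 to 0.975 m from the base axis. Payload 3.8 kg.
Tool frame: the origin (TCP) lies at the very end of the fingers, on their centre line; the grasp point (between the pads) lies 19 mm behind it; z points along the fingers, y is the line along which they close (so a half turn about z gives the same grasp; the last joint's range is limited). The gripper opens to 85 mm and grips with 20 to 120 N. Pads are 22 mm wide; open, the fingers measure 114 mm over their backs; the gripper's body (76 mm by 85 mm) begins 54 mm behind the grasp point. The pads swing forward as they close: fully open they stand 13 mm farther back than shut.
Start: joints at [-1.226, 0.264, 1.604, -0, 1.274, -0.037], TCP at [0.251, -0.626, 0.231] pointing down, gripper open.
Joint ranges: [-2.63, 2.63], [-0.94, 2.18], [0.31, 2.57], [-1.31, 4.45], [0, 2.66], [-2.55, 2.55]. Speed limits (rad/s): [2.57, 2.57, 3.14, 3.14, 3.14, 3.14].

INTERFACE

Orientations are given as a rotation vector (axis times angle).
In Python, from workcell import read_state, read_camera, calibration, finish_job gives the robot as it stands.
- The arm moves only by the tool step_arm, never from a script. Its argument "commands" is a list of rows, each an object of numbers: "fingers": the gripper's target within -1 to 1 (shut at 1, half-way at 0, fully open at -1); "dx", "dy", "dz": the shift along the tool's x, y, z in m; "roll": the turn about the tool's z in degrees. In form: [{"fingers": .., "dx": .., "dy": .., "dz": .., "roll": ..}, ...]. A call has 1 to 8 rows; each row is the pose to reach, as a shift and turn from the pose commanded when the call began, along the tool's axes at that moment; what a row does not reach only later rows make up. A row lasts 1/8 s, in which the tool goes at most 62.5 mm and 10.7 degrees, less where a joint would pass 70% of its speed; a pose out of reach is approached as far as the arm can. A call with a gripper value outside its range is refused whole. The fingers move at their own pace and stop on an object; "squeeze" is the grip in N (left out, the last holds). Time passes only in rows, so rows that repeat a pose let the fingers close. It gives the time, the measured TCP pose, the force, the opening and the grip force at its end, in the units of the state.
- read_state(): the state, without advancing time (a new reading comes with each control period).
- read_camera(name): name is "side" or "top"; returns (picture, depth): 400x640x3 uint8, blue, green, red; 400x640 float32, m along the optical axis (not along the pixel's ray), 0 where there is no reading.
- calibration(name): a dict with "intrinsics" (3x3 intrinsics, pixels), "world_to_cam" (4x4, takes a point from world to camera coordinates). Camera axes: x right, y up, looking along -z (the intrinsics and any distortion apply to the point x, -y, -z); pixel columns grow to the right and rows downward; lengths in m; the calibration is good to about 2 mm. A picture is of the moment at which its call begins. calibration takes no time and is no camera call.
- finish_job(): hands the job in; it is judged then, once.
The state is a dict: "time": time; "q": joint angles; "joint_vel": joint speeds; "joint_torque": joint torques, N m; "tool_pos": TCP position; "tcp_rot": TCP orientation; "wrist_force": force on the tool from outside, world axes, zero at the start; "torque": the same for the moment, N m; "width": opening from 0.0 (shut) to 1.0 (fully open); "grip_force": force on a finger pad.
Only numpy, scipy, OpenCV 4.12 (cv2) and the standard library are available. Lean on these libraries where they do the work, as an engineer would, in place of code of your own. Each camera call takes 0.05 s, during which the arm holds its last target. There are 200 camera calls.

## Working session

There is one attempt and no reset: what is moved stays moved. The work goes in short steps, Python scripts to look and compute and a tool call to move; the robot and the scene stay as the last step left them, time stands still between calls to the robot, and variables do not carry over. Pictures are saved under pics/ and viewed, at most 14 in all, crops included, and the job is handed in when it is done.

Besides the shell and the picture viewer there is one more tool, called after "Request:" by a JSON object that holds its "api" and its "payload", one argument or row to a line. step_arm: Moves the arm, as the interface text tells. Its arguments: {"type":"object","properties":{"commands":{"type":"array","items":{"type":"object","properties":{"fingers":{"type":"number"},"dx":{"type":"number"},"dy":{"type":"number"},"dz":{"type":"number"},"roll":{"type":"number"}}}},"squeeze":{"type":"number"}},"required":["commands"]}

```bash
mkdir -p pics; cat > h.py <<'E'
import numpy as np, cv2
from workcell import read_state, read_camera, calibration, finish_job
def cloud(name):
    im,d=read_camera(name); c=calibration(name); K=np.array(c["intrinsics"]); T=np.array(c["world_to_cam"])
    v,u=np.mgrid[0:400,0:640]
    x=(u-K[0,2])/K[0,0]*d; y=(v-K[1,2])/K[1,1]*d
    P=np.stack([x,-y,-d,np.ones_like(d)],-1)@np.linalg.inv(T).T
    P[d==0]=np.nan
    return im,d,P[...,:3]
E
python3 - <<'E'
from h import *
for n in("top","side"):
    im,d,P=cloud(n); cv2.imwrite(f"pics/{n}0.png",im); np.savez(f"{n}0.npz",im=im,P=P)
    print({k:(v.tolist() if hasattr(v,'tolist') else v) for k,v in calibration(n).items()})
s=read_state(); print(s)
E
```

```text
{'intrinsics': [[404.4615063064419, 0.0, 319.40030968108476], [0.0, 404.4615063064419, 201.28194069598376], [0.0, 0.0, 1.0]], 'world_to_cam': [[0.018597859528858708, -0.9998250748214313, -0.0019847869567042376, -0.02086141097561124], [0.991274605844897, 0.018179645524408337, 0.13055326995387986, -0.43938114721039057], [-0.13049435017650612, -0.004395480283828504, 0.9914393094512067, -1.162565755379029], [0.0, 0.0, 0.0, 1.0]]}
{'intrinsics': [[383.88948157551505, 0.0, 311.83926535182695], [0.0, 383.88948157551505, 203.75732215160411], [0.0, 0.0, 1.0]], 'world_to_cam': [[-0.9655671220562823, -0.2590138669350885, -0.024330013137699814, 0.4119967126165873], [0.10832221882490152, -0.4853071510960327, 0.8676077835081372, -0.0968816831619328], [-0.2365299763514098, 0.8350980695884674, 0.49665358596995623, -0.9118926876929908], [0.0, 0.0, 0.0, 1.0]]}
{'time': 0.1, 'q': array([-1.22587716e+00,  2.64712923e-01,  1.60525785e+00,  7.14195484e-06,
        1.27367433e+00, -3.68984421e-02]), 'joint_vel': array([ 0.00122037, -0.00084202, -0.00294799,  0.00046051,  0.00067798,
        0.00011795]), 'joint_torque': array([-8.27098265e-04, -5.16706860e+01, -3.68589914e+01,  3.21449261e-05,
        6.29416929e-03,  6.39587242e-06]), 'tool_pos': array([ 0.25128803, -0.6257693 ,  0.23005183]), 'tcp_rot': array([-3.08252506e+00, -5.95732899e-01,  4.83656027e-04]), 'wrist_force': array([ 0.63264402, -0.31168967,  0.28749037]), 'torque': array([-0.00308234,  0.00652533, -0.00376981]), 'grip_force': 0.0, 'width': 0.9972515249137384}
```

View pics/top0.png

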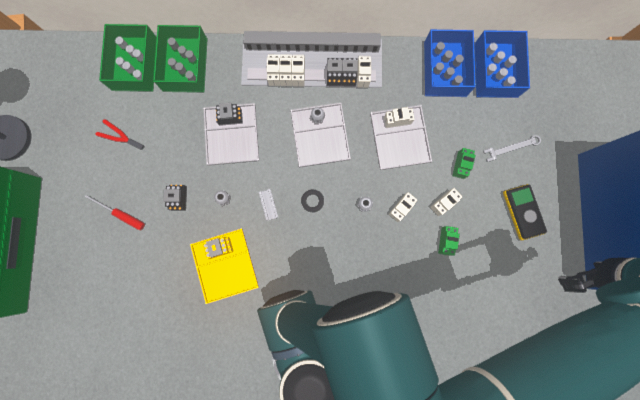

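View pics/side0.png

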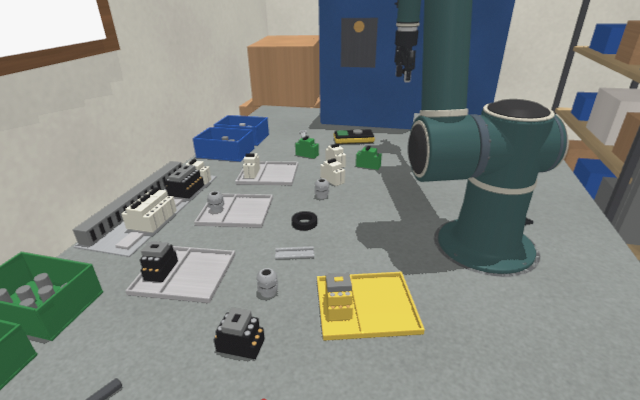

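The top view shows these candidates:
- **Aluminium trays:** contactors (231,134), glands (321,135) and breakers (402,138), each with its sample on the far side.
- **Loose parts:** contactor (175,197), glands (222,198) and (365,204), white breakers (403,206) and (447,201).
- **Look-alikes, left alone:** green breakers (465,162) and (450,240), yellow tray (224,265). The job's breakers are white and its trays are aluminium.
- **Bystanders:** tape (313,200), rail (268,205).

I'll confirm these in one enlarged crop and measure.

```bash
cat > m.py <<'E'
from h import *
z=np.load("top0.npz"); im,P=z["im"],z["P"]
cv2.imwrite("pics/crop.png",cv2.resize(im[95:265,150:480],None,fx=2.4,fy=2.4,interpolation=cv2.INTER_CUBIC))
def rect(pts):
    (c,s,a)=cv2.minAreaRect((pts*1000).astype(np.float32)); 
    if s[0]<s[1]: s=s[::-1];a+=90
    return np.round(c,1),np.round(s,1),round((a+90)%180-90,1)
for n,(u,v) in dict(con=(175,197),gA=(222,198),gB=(365,204),bA=(403,206),bB=(447,201)).items():
    Q=P[v-22:v+23,u-22:u+23].reshape(-1,3); Q=Q[np.isfinite(Q).all(1)]
    m=(Q[:,2]>.012)&(Q[:,2]<.09); 
    Z=Q[m]; zt=np.percentile(Z[:,2],95)
    k=Z[np.linalg.norm(Z[:,:2]-np.median(P[v-3:v+4,u-3:u+4,:2].reshape(-1,2),axis=0),axis=1)<.055]
    t=k[k[:,2]>zt-.015]
    print(n,"ztop",zt.round(4),"all",rect(k[:,:2]),"top",rect(t[:,:2]),len(t),"med",np.median(t,axis=0).round(4))
b=P[200:300,560:570];print("bench z",np.nanmedian(P[170:190,280:345,2]))
g=cv2.cvtColor(im,cv2.COLOR_BGR2HSV)
for n,(u,v) in dict(tc=(231,140),tg=(321,142),tb=(402,145)).items():
    mk=((g[...,2]>175)&(g[...,1]<40)).astype(np.uint8)
    mk=cv2.morphologyEx(mk,cv2.MORPH_CLOSE,np.ones((3,3)))
    _,L=cv2.connectedComponents(mk); q=P[L==L[v,u]]; q=q[np.isfinite(q).all(1)]
    q=q[q[:,2]<.02]
    print(n,g[v,u],len(q),rect(q[:,:2]),np.median(q[:,2]))
E
python3 m.py
```

```text
con ztop 0.069 all (array([0., 0.]), array([0., 0.]), 0.0) top (array([0., 0.]), array([0., 0.]), 0.0) 0 med [nan nan nan]
gA ztop 0.055 all (array([445.6, 273.8]), array([42.4, 39.9]), -68.2) top (array([444.5, 274.1]), array([39.6, 38.4]), -37.0) 153 med [0.4437 0.2721 0.0508]
gB ztop 0.0541 all (array([ 433.9, -144.9]), array([41.8, 39.1]), -87.2) top (array([ 434.4, -146. ]), array([39. , 36.9]), 45.8) 153 med [ 0.4338 -0.1451  0.05  ]
bA ztop 0.0692 all (array([ 427.5, -257.4]), array([81.6, 36.2]), -38.8) top (array([ 427.6, -257.4]), array([45.9, 35.6]), -38.1) 205 med [ 0.4263 -0.2566  0.0621]
bB ztop 0.0692 all (array([ 445.4, -385.6]), array([82.1, 36.4]), -48.3) top (array([ 445.3, -385.3]), array([47.7, 36.4]), -49.6) 212 med [ 0.4449 -0.384   0.0618]
bench z -2.3620365041665536e-06
tc [150   9 216] 2465 (array([649.3, 265.5]), array([188.1, 162.2]), 6.2) 0.003885854178450554
tg [156   6 220] 2791 (array([653.2, -10.4]), array([188.3, 162.7]), 9.3) 0.0036174714013004206
tb [158   5 221] 2522 (array([ 650.1, -258.8]), array([189.6, 164.1]), 9.7) 0.003329130367987654
  return _methods._mean(a, axis=axis, dtype=dtype,
  ret = um.true_divide(
```

View pics/crop.png

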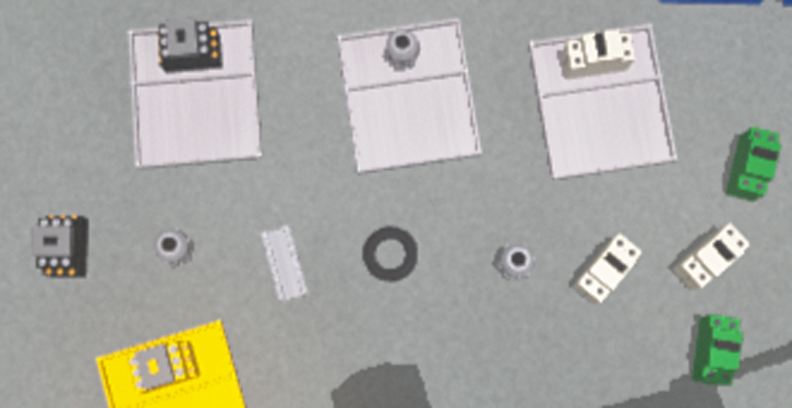

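The crop shows the same layout: white breakers at crop (607,267) and (711,254), glands at (172,246) and (515,260), contactor at (60,245). The green breakers and yellow tray are clearly separate from these. I'll measure the contactor and write a move helper.

```bash
cat > go.py <<'E'
from h import *
import sys
from scipy.spatial.transform import Rotation as Ro
def go(x,y,z,yaw=None):
    """world TCP target (mm), yaw = deg direction of tool y (mod 180) -> tool-axis shift"""
    s=read_state(); R=Ro.from_rotvec(s["tcp_rot"]).as_matrix()
    d=R.T@(np.array([x,y,z])/1e3-s["tool_pos"])
    cur=np.degrees(np.arctan2(R[1,1],R[0,1])); r=0
    if yaw is not None: r=-((yaw-cur+90)%180-90)   # tool z down
    print("d",d.round(4),"roll",round(r,1),"curyaw",cur.round(1),"q6",s["q"][5].round(2),"q1",s["q"][0].round(2),"t",s["time"],"tilt",np.degrees(np.arccos(-R[2,2])).round(2))
if __name__=="__main__": go(*map(float,sys.argv[1:]))
E
cat >> m.py <<'E'
Q=P[170:225,150:200].reshape(-1,3); Q=Q[(Q[:,2]>.006)&(Q[:,2]<.09)]
for lo,hi in((.006,.09),(.02,.04),(.045,.056),(.06,.08)):
    t=Q[(Q[:,2]>lo)&(Q[:,2]<hi)]; print(lo,len(t),rect(t[:,:2]))
E
python3 m.py | tail -4; python3 go.py 445 -385 150 41
```

```text
0.006 556 (array([454. , 417.1]), array([154.6, 130.8]), -2.9)
0.02 115 (array([444.7, 410.6]), array([72.8, 45. ]), 1.8)
0.045 136 (array([444.8, 411.1]), array([59.9, 45.9]), 0.1)
0.06 209 (array([445.3, 412. ]), array([46.9, 36. ]), -89.6)
d [ 0.2695 -0.1511  0.0804] roll 70.9 curyaw -68.1 q6 -0.04 q1 -1.23 t 0.1 tilt 0.12
  return _methods._mean(a, axis=axis, dtype=dtype,
  ret = um.true_divide(
```

Request:
{"api": "step_arm", "payload": {
  "commands": [
    {"fingers": -1,"dx": 0.27,"dy": -0.151,"dz": 0.08,"roll": 71},
    {"fingers": -1,"dx": 0.27,"dy": -0.151,"dz": 0.08,"roll": 71},
    {"fingers": -1,"dx": 0.27,"dy": -0.151,"dz": 0.08,"roll": 71},
    {"fingers": -1,"dx": 0.27,"dy": -0.151,"dz": 0.08,"roll": 71},
    {"fingers": -1,"dx": 0.27,"dy": -0.151,"dz": 0.08,"roll": 71},
    {"fingers": -1,"dx": 0.27,"dy": -0.151,"dz": 0.08,"roll": 71},
    {"fingers": -1,"dx": 0.27,"dy": -0.151,"dz": 0.08,"roll": 71},
    {"fingers": -1,"dx": 0.27,"dy": -0.151,"dz": 0.08,"roll": 71}
  ],
  "squeeze": 40
}}

```text
time: 1.1
tool_pos: [0.4458, -0.385, 0.1507]
tcp_rot: [-2.858, 1.303, 0.001]
wrist_force: [0.7, 0.8, -0.5]
width: 1.001
grip_force: 0.0
```

```bash
python3 go.py 445 -385 14 41
```

```text
d [-0.0004  0.0005  0.1367] roll 0.0 curyaw -139.0 q6 1.67 q1 -0.75 t 1.1 tilt 0.06
```

Request:
{"api": "step_arm", "payload": {
  "commands": [
    {"fingers": -1,"dz": 0.06},
    {"fingers": -1,"dz": 0.11},
    {"fingers": -1,"dz": 0.136},
    {"fingers": -1,"dz": 0.136},
    {"fingers": 1,"dz": 0.136},
    {"fingers": 1,"dz": 0.136},
    {"fingers": 1,"dz": 0.136},
    {"fingers": 1,"dz": 0.136}
  ]
}}

```text
invalid input
```

Request:
{"api": "step_arm", "payload": {
  "commands": [
    {"fingers": 1},
    {"fingers": 1},
    {"fingers": 1,"dz": -0.05},
    {"fingers": 1,"dz": -0.1},
    {"fingers": 1,"dz": -0.13}
  ]
}}

```text
invalid input
```

```bash
cat > t.py <<'E'
from go import *
# tray origin (mm) and angle; place <tray> tx ty z
T=dict(c=(615.5,261.9,6.2),g=(619.6,-15.9,9.3),b=(616.6,-264.5,9.7))
k,tx,ty,z=sys.argv[1],*map(float,sys.argv[2:5]); x,y,a=T[k]; c,s=np.cos(np.radians(a)),np.sin(np.radians(a))
X,Y=x+c*tx-s*ty,y+s*tx+c*ty; print(round(X),round(Y)); go(X,Y,z,a+90)
E
python3 t.py b 0 -36 130
```

```text
623 -300
d [ 0.0519 -0.1893  0.0207] roll -58.7 curyaw -139.0 q6 1.67 q1 -0.75 t 1.1 tilt 0.06
```

Request:
{"api": "step_arm", "payload": {
  "commands": [
    {"fingers": -1,"dx": 0,"dy": 0,"dz": 0.06,"roll": 0},
    {"fingers": -1,"dx": 0,"dy": 0,"dz": 0.11,"roll": 0},
    {"fingers": -1,"dx": 0,"dy": 0,"dz": 0.136,"roll": 0},
    {"fingers": -1,"dx": 0,"dy": 0,"dz": 0.136,"roll": 0},
    {"fingers": 1,"dx": 0,"dy": 0,"dz": 0.136,"roll": 0},
    {"fingers": 1,"dx": 0,"dy": 0,"dz": 0.136,"roll": 0},
    {"fingers": 1,"dx": 0,"dy": 0,"dz": 0.136,"roll": 0},
    {"fingers": 1,"dx": 0,"dy": 0,"dz": 0.136,"roll": 0}
  ],
  "squeeze": 40
}}

```text
time: 2.1
tool_pos: [0.4469, -0.3869, 0.0172]
tcp_rot: [2.856, -1.305, 0.005]
wrist_force: [-0.8, -0.6, 5.9]
width: 0.414
grip_force: 41.9
```

Request:
{"api": "step_arm", "payload": {
  "commands": [
    {"fingers": 1,"dx": 0,"dy": 0,"dz": 0,"roll": 0},
    {"fingers": 1,"dx": 0,"dy": 0,"dz": -0.05,"roll": 0},
    {"fingers": 1,"dx": 0,"dy": 0,"dz": -0.1,"roll": 0},
    {"fingers": 1,"dx": 0,"dy": 0,"dz": -0.13,"roll": 0},
    {"fingers": 1,"dx": 0,"dy": 0,"dz": -0.13,"roll": 0}
  ]
}}

```text
time: 2.72
tool_pos: [0.4475, -0.3871, 0.1484]
tcp_rot: [2.856, -1.305, 0.01]
wrist_force: [0.5, -0.1, -2.2]
width: 0.416
grip_force: 41.2
```

```bash
python3 t.py b 0 -36 145
```

```text
623 -300
d [ 0.0488 -0.1895  0.0038] roll -58.8 curyaw -139.1 q6 1.67 q1 -0.76 t 2.725 tilt 0.37
```

Request:
{"api": "step_arm", "payload": {
  "commands": [
    {"fingers": 1,"dx": 0.049,"dy": -0.19,"dz": 0,"roll": -59},
    {"fingers": 1,"dx": 0.049,"dy": -0.19,"dz": 0,"roll": -59},
    {"fingers": 1,"dx": 0.049,"dy": -0.19,"dz": 0,"roll": -59},
    {"fingers": 1,"dx": 0.049,"dy": -0.19,"dz": 0,"roll": -59},
    {"fingers": 1,"dx": 0.049,"dy": -0.19,"dz": 0,"roll": -59},
    {"fingers": 1,"dx": 0.049,"dy": -0.19,"dz": 0,"roll": -59},
    {"fingers": 1,"dx": 0.049,"dy": -0.19,"dz": 0,"roll": -59}
  ]
}}

```text
time: 3.6
tool_pos: [0.62, -0.2973, 0.1419]
tcp_rot: [-3.127, -0.269, 0.006]
wrist_force: [-0.4, -0.4, -3.0]
width: 0.419
grip_force: 41.4
```

```bash
python3 t.py b 0 -36 20; python3 - <<'E'
from h import *
im,d,P=cloud("top"); cv2.imwrite("pics/a1.png",cv2.resize(im[80:260,340:500],None,fx=3,fy=3))
im,d,P=cloud("side"); cv2.imwrite("pics/a2.png",cv2.resize(im[90:240,180:380],None,fx=4,fy=4))
E
```

```text
623 -300
d [0.0027 0.0034 0.1219] roll 0.1 curyaw -80.2 q6 0.92 q1 -0.48 t 3.6 tilt 0.28
```

View pics/a2.png

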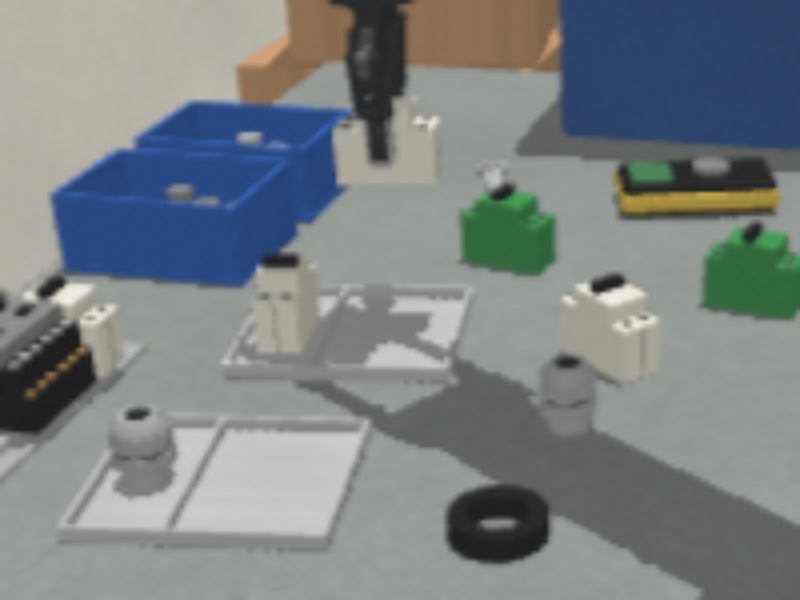

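The breaker hangs upright in the jaws at (385,150). Now to lower it.

Request:
{"api": "step_arm", "payload": {
  "commands": [
    {"fingers": 1,"dx": 0.003,"dy": 0.003,"dz": 0.05,"roll": 0},
    {"fingers": 1,"dx": 0.003,"dy": 0.003,"dz": 0.09,"roll": 0},
    {"fingers": 1,"dx": 0.003,"dy": 0.003,"dz": 0.112,"roll": 0},
    {"fingers": 1,"dx": 0.003,"dy": 0.003,"dz": 0.12,"roll": 0},
    {"fingers": 1,"dx": 0.003,"dy": 0.003,"dz": 0.122,"roll": 0},
    {"fingers": 1,"dx": 0.003,"dy": 0.003,"dz": 0.122,"roll": 0},
    {"fingers": -0.3,"dx": 0.003,"dy": 0.003,"dz": 0.122,"roll": 0},
    {"fingers": -0.3,"dx": 0.003,"dy": 0.003,"dz": 0.122,"roll": 0}
  ]
}}

```text
time: 4.7
tool_pos: [0.6262, -0.3014, 0.0251]
tcp_rot: [3.128, 0.27, 0.004]
wrist_force: [0.4, 0.1, 0.9]
width: 0.648
grip_force: 0.0
```

Request:
{"api": "step_arm", "payload": {
  "commands": [
    {"fingers": -0.3,"dx": 0,"dy": 0,"dz": 0,"roll": 0},
    {"fingers": -0.3,"dx": 0,"dy": 0,"dz": 0,"roll": 0},
    {"fingers": -0.3,"dx": 0,"dy": 0,"dz": -0.05,"roll": 0},
    {"fingers": -0.3,"dx": 0,"dy": 0,"dz": -0.1,"roll": 0},
    {"fingers": -1,"dx": 0,"dy": 0,"dz": -0.13,"roll": 0},
    {"fingers": -1,"dx": 0,"dy": 0,"dz": -0.13,"roll": 0}
  ]
}}

```text
time: 5.45
tool_pos: [0.6274, -0.302, 0.1577]
tcp_rot: [3.126, 0.27, 0.01]
wrist_force: [0.2, 0.7, -0.8]
width: 0.996
grip_force: 0.0
```

```bash
python3 go.py 427.5 -257.4 150 51.5
```

```text
d [-0.1893 -0.0783  0.0062] roll 48.4 curyaw -80.1 q6 0.91 q1 -0.48 t 5.45 tilt 0.43
```

Request:
{"api": "step_arm", "payload": {
  "commands": [
    {"fingers": -1,"dx": -0.19,"dy": -0.078,"dz": 0.006,"roll": 48.5},
    {"fingers": -1,"dx": -0.19,"dy": -0.078,"dz": 0.006,"roll": 48.5},
    {"fingers": -1,"dx": -0.19,"dy": -0.078,"dz": 0.006,"roll": 48.5},
    {"fingers": -1,"dx": -0.19,"dy": -0.078,"dz": 0.006,"roll": 48.5},
    {"fingers": -1,"dx": -0.19,"dy": -0.078,"dz": 0.006,"roll": 48.5},
    {"fingers": -1,"dx": -0.19,"dy": -0.078,"dz": 0.006,"roll": 48.5},
    {"fingers": -1,"dx": -0.19,"dy": -0.078,"dz": 0.006,"roll": 48.5}
  ]
}}

```text
time: 6.32
tool_pos: [0.4242, -0.2563, 0.1464]
tcp_rot: [-2.965, 1.036, 0.002]
wrist_force: [0.1, 0.1, 0.7]
width: 0.998
grip_force: 0.0
```

```bash
cat > chk.py <<'E'
from h import *
import sys
# region around world point -> cluster of tall points
def chk(x,y,r=.05):
    im,d,P=cloud("top"); m=(np.hypot(P[...,0]-x,P[...,1]-y)<r)&(P[...,2]>.02)&(P[...,2]<.09)
    k=P[m]; print(len(k),"z95",np.percentile(k[:,2],95).round(4) if len(k) else 0)
    for lo,hi in((.02,.09),(.055,.09)):
        t=k[(k[:,2]>lo)&(k[:,2]<hi)]
        if len(t)>5: print(lo,[np.round(q,1) for q in cv2.minAreaRect((t[:,:2]*1000).astype(np.float32))])
if __name__=="__main__": chk(*map(float,sys.argv[1:]))
E
python3 chk.py .623 -.3; python3 go.py 427.5 -257.4 14 51.5
```

```text
432 z95 0.0727
0.02 [array([ 624.4, -301.6]), array([80.6, 38.1]), np.float64(10.7)]
0.055 [array([ 624.3, -301.8]), array([46.1, 37.3]), np.float64(9.1)]
d [ 0.0032 -0.0012  0.1326] roll -0.0 curyaw -128.5 q6 1.65 q1 -0.59 t 6.375 tilt 0.07
```

Request:
{"api": "step_arm", "payload": {
  "commands": [
    {"fingers": -1,"dx": 0.003,"dy": -0.001,"dz": 0.06,"roll": 0},
    {"fingers": -1,"dx": 0.003,"dy": -0.001,"dz": 0.11,"roll": 0},
    {"fingers": -1,"dx": 0.003,"dy": -0.001,"dz": 0.132,"roll": 0},
    {"fingers": -1,"dx": 0.003,"dy": -0.001,"dz": 0.132,"roll": 0},
    {"fingers": 1,"dx": 0.003,"dy": -0.001,"dz": 0.132,"roll": 0},
    {"fingers": 1,"dx": 0.003,"dy": -0.001,"dz": 0.132,"roll": 0},
    {"fingers": 1,"dx": 0.003,"dy": -0.001,"dz": 0.132,"roll": 0},
    {"fingers": 1,"dx": 0.003,"dy": -0.001,"dz": 0.132,"roll": 0}
  ]
}}

```text
time: 7.38
tool_pos: [0.4286, -0.2585, 0.0168]
tcp_rot: [2.964, -1.039, 0.005]
wrist_force: [0.5, -0.3, 6.2]
width: 0.418
grip_force: 41.7
```

Request:
{"api": "step_arm", "payload": {
  "commands": [
    {"fingers": 1,"dx": 0,"dy": 0,"dz": 0,"roll": 0},
    {"fingers": 1,"dx": 0,"dy": 0,"dz": -0.05,"roll": 0},
    {"fingers": 1,"dx": 0,"dy": 0,"dz": -0.1,"roll": 0},
    {"fingers": 1,"dx": 0,"dy": 0,"dz": -0.13,"roll": 0},
    {"fingers": 1,"dx": 0,"dy": 0,"dz": -0.13,"roll": 0}
  ]
}}

```text
time: 8.0
tool_pos: [0.4291, -0.2588, 0.1479]
tcp_rot: [2.963, -1.038, 0.009]
wrist_force: [-0.1, -0.2, -1.8]
width: 0.418
grip_force: 41.5
```

```bash
python3 t.py b 0 36 145
```

```text
611 -229
d [ 0.1232 -0.1365  0.0037] roll -48.3 curyaw -128.6 q6 1.65 q1 -0.59 t 8.0 tilt 0.34
```

Request:
{"api": "step_arm", "payload": {
  "commands": [
    {"fingers": 1,"dx": 0.123,"dy": -0.136,"dz": 0,"roll": -48.3},
    {"fingers": 1,"dx": 0.123,"dy": -0.136,"dz": 0,"roll": -48.3},
    {"fingers": 1,"dx": 0.123,"dy": -0.136,"dz": 0,"roll": -48.3},
    {"fingers": 1,"dx": 0.123,"dy": -0.136,"dz": 0,"roll": -48.3},
    {"fingers": 1,"dx": 0.123,"dy": -0.136,"dz": 0,"roll": -48.3},
    {"fingers": 1,"dx": 0.123,"dy": -0.136,"dz": 0,"roll": -48.3},
    {"fingers": 1,"dx": 0.123,"dy": -0.136,"dz": 0,"roll": -48.3}
  ]
}}

```text
time: 8.88
tool_pos: [0.6073, -0.2278, 0.1434]
tcp_rot: [-3.129, -0.262, 0.004]
wrist_force: [-0.5, -0.5, -2.5]
width: 0.417
grip_force: 41.5
```

```bash
python3 t.py b 0 36 20
```

```text
611 -229
d [0.0033 0.0019 0.1234] roll -0.1 curyaw -80.4 q6 1.01 q1 -0.4 t 8.875 tilt 0.16
```

Request:
{"api": "step_arm", "payload": {
  "commands": [
    {"fingers": 1,"dx": 0.001,"dy": 0.001,"dz": 0.05,"roll": 0},
    {"fingers": 1,"dx": 0.001,"dy": 0.001,"dz": 0.09,"roll": 0},
    {"fingers": 1,"dx": 0.001,"dy": 0.001,"dz": 0.115,"roll": 0},
    {"fingers": 1,"dx": 0.001,"dy": 0.001,"dz": 0.124,"roll": 0},
    {"fingers": 1,"dx": 0.001,"dy": 0.001,"dz": 0.127,"roll": 0},
    {"fingers": 1,"dx": 0.001,"dy": 0.001,"dz": 0.127,"roll": 0},
    {"fingers": -0.2,"dx": 0.001,"dy": 0.001,"dz": 0.127,"roll": 0},
    {"fingers": -0.2,"dx": 0.001,"dy": 0.001,"dz": 0.127,"roll": 0}
  ]
}}

```text
time: 9.88
tool_pos: [0.6104, -0.2294, 0.0192]
tcp_rot: [3.13, 0.264, 0.003]
wrist_force: [-0.1, 0.5, -0.3]
width: 0.603
grip_force: 0.0
```

Request:
{"api": "step_arm", "payload": {
  "commands": [
    {"fingers": -0.2,"dx": 0,"dy": 0,"dz": 0,"roll": 0},
    {"fingers": -0.2,"dx": 0,"dy": 0,"dz": 0,"roll": 0},
    {"fingers": -0.2,"dx": 0,"dy": 0,"dz": -0.05,"roll": 0},
    {"fingers": -0.2,"dx": 0,"dy": 0,"dz": -0.1,"roll": 0},
    {"fingers": -1,"dx": 0,"dy": 0,"dz": -0.13,"roll": 0},
    {"fingers": -1,"dx": 0,"dy": 0,"dz": -0.13,"roll": 0}
  ]
}}

```text
time: 10.62
tool_pos: [0.612, -0.23, 0.1523]
tcp_rot: [3.127, 0.265, 0.01]
wrist_force: [0.2, -0.2, 0.3]
width: 0.985
grip_force: 0.0
```

```bash
python3 go.py 434 -145.5 150 99
```

```text
d [-0.1613 -0.1133  0.0009] roll 0.7 curyaw -80.3 q6 1.0 q1 -0.4 t 10.625 tilt 0.42
```

Request:
{"api": "step_arm", "payload": {
  "commands": [
    {"fingers": -1,"dx": -0.161,"dy": -0.113,"dz": 0,"roll": 0},
    {"fingers": -1,"dx": -0.161,"dy": -0.113,"dz": 0,"roll": 0},
    {"fingers": -1,"dx": -0.161,"dy": -0.113,"dz": 0,"roll": 0},
    {"fingers": -1,"dx": -0.161,"dy": -0.113,"dz": 0,"roll": 0},
    {"fingers": -1,"dx": -0.161,"dy": -0.113,"dz": 0,"roll": 0},
    {"fingers": -1,"dx": -0.161,"dy": -0.113,"dz": 0,"roll": 0}
  ]
}}

```text
time: 11.38
tool_pos: [0.4334, -0.1453, 0.1486]
tcp_rot: [3.13, 0.265, 0.002]
wrist_force: [1.2, -0.1, 0.0]
width: 1.0
grip_force: 0.0
```

```bash
python3 chk.py .611 -.229 .043;python3 chk.py .624 -.3 .043; python3 go.py 434 -145.5 12
```

```text
241 z95 0.0739
0.02 [array([ 618.1, -227.8]), array([63.5, 36.9]), np.float64(8.6)]
0.055 [array([ 613.6, -228.7]), array([52.5, 36.9]), np.float64(5.8)]
428 z95 0.0722
0.02 [array([ 624.7, -301.3]), array([80.4, 37.7]), np.float64(11.0)]
0.055 [array([ 626.9, -301. ]), array([51.3, 37.7]), np.float64(11.9)]
d [0.0005 0.0002 0.1366] roll 0 curyaw -80.3 q6 1.02 q1 -0.38 t 11.475 tilt 0.05
```

Request:
{"api": "step_arm", "payload": {
  "commands": [
    {"fingers": -1,"dx": 0,"dy": 0,"dz": 0.06,"roll": 0},
    {"fingers": -1,"dx": 0,"dy": 0,"dz": 0.11,"roll": 0},
    {"fingers": -1,"dx": 0,"dy": 0,"dz": 0.136,"roll": 0},
    {"fingers": -1,"dx": 0,"dy": 0,"dz": 0.136,"roll": 0},
    {"fingers": 1,"dx": 0,"dy": 0,"dz": 0.136,"roll": 0},
    {"fingers": 1,"dx": 0,"dy": 0,"dz": 0.136,"roll": 0},
    {"fingers": 1,"dx": 0,"dy": 0,"dz": 0.136,"roll": 0},
    {"fingers": 1,"dx": 0,"dy": 0,"dz": 0.136,"roll": 0}
  ]
}}

```text
time: 12.48
tool_pos: [0.4335, -0.1454, 0.0141]
tcp_rot: [3.129, 0.265, 0.005]
wrist_force: [0.2, -0.7, 6.6]
width: 0.471
grip_force: 40.0
```

Request:
{"api": "step_arm", "payload": {
  "commands": [
    {"fingers": 1,"dx": 0,"dy": 0,"dz": 0,"roll": 0},
    {"fingers": 1,"dx": 0,"dy": 0,"dz": -0.05,"roll": 0},
    {"fingers": 1,"dx": 0,"dy": 0,"dz": -0.1,"roll": 0},
    {"fingers": 1,"dx": 0,"dy": 0,"dz": -0.13,"roll": 0},
    {"fingers": 1,"dx": 0,"dy": 0,"dz": -0.13,"roll": 0}
  ]
}}

```text
time: 13.1
tool_pos: [0.4341, -0.1455, 0.1454]
tcp_rot: [3.127, 0.265, 0.01]
wrist_force: [0.9, 0.3, -1.1]
width: 0.465
grip_force: 41.0
```

```bash
python3 t.py g 0 -34 145
```

```text
625 -49
d [ 0.2044 -0.0626  0.0015] roll 0.4 curyaw -80.3 q6 1.02 q1 -0.38 t 13.1 tilt 0.41
```

Request:
{"api": "step_arm", "payload": {
  "commands": [
    {"fingers": 1,"dx": 0.204,"dy": -0.063,"dz": 0,"roll": 0},
    {"fingers": 1,"dx": 0.204,"dy": -0.063,"dz": 0,"roll": 0},
    {"fingers": 1,"dx": 0.204,"dy": -0.063,"dz": 0,"roll": 0},
    {"fingers": 1,"dx": 0.204,"dy": -0.063,"dz": 0,"roll": 0},
    {"fingers": 1,"dx": 0.204,"dy": -0.063,"dz": 0,"roll": 0},
    {"fingers": 1,"dx": 0.204,"dy": -0.063,"dz": 0,"roll": 0}
  ]
}}

```text
time: 13.85
tool_pos: [0.6203, -0.0483, 0.1401]
tcp_rot: [-3.13, -0.265, 0.007]
wrist_force: [-0.8, 0.4, -1.4]
width: 0.471
grip_force: 41.0
```

```bash
python3 t.py g 0 -34 17
```

```text
625 -49
d [0.005  0.002  0.1231] roll 0.4 curyaw -80.3 q6 1.28 q1 -0.12 t 13.85 tilt 0.24
```

Request:
{"api": "step_arm", "payload": {
  "commands": [
    {"fingers": 1,"dx": 0.002,"dy": 0.001,"dz": 0.05,"roll": 0},
    {"fingers": 1,"dx": 0.002,"dy": 0.001,"dz": 0.09,"roll": 0},
    {"fingers": 1,"dx": 0.002,"dy": 0.001,"dz": 0.115,"roll": 0},
    {"fingers": 1,"dx": 0.002,"dy": 0.001,"dz": 0.123,"roll": 0},
    {"fingers": 1,"dx": 0.002,"dy": 0.001,"dz": 0.126,"roll": 0},
    {"fingers": 1,"dx": 0.002,"dy": 0.001,"dz": 0.126,"roll": 0},
    {"fingers": 1,"dx": 0.002,"dy": 0.001,"dz": 0.126,"roll": 0}
  ]
}}

```text
time: 14.72
tool_pos: [0.6252, -0.0493, 0.0173]
tcp_rot: [3.13, 0.264, 0.003]
wrist_force: [-0.4, -1.2, -0.3]
width: 0.466
grip_force: 41.3
```

Request:
{"api": "step_arm", "payload": {
  "commands": [
    {"fingers": -0.2,"dx": 0,"dy": 0,"dz": 0.001,"roll": 0},
    {"fingers": -0.2,"dx": 0,"dy": 0,"dz": 0.001,"roll": 0},
    {"fingers": -0.2,"dx": 0,"dy": 0,"dz": 0.001,"roll": 0},
    {"fingers": -0.2,"dx": 0,"dy": 0,"dz": -0.05,"roll": 0},
    {"fingers": -0.2,"dx": 0,"dy": 0,"dz": -0.1,"roll": 0},
    {"fingers": -1,"dx": 0,"dy": 0,"dz": -0.13,"roll": 0},
    {"fingers": -1,"dx": 0,"dy": 0,"dz": -0.13,"roll": 0}
  ]
}}

```text
time: 15.6
tool_pos: [0.6272, -0.0492, 0.1503]
tcp_rot: [3.129, 0.265, 0.011]
wrist_force: [0.1, -0.5, -0.4]
width: 0.985
grip_force: 0.0
```

```bash
python3 go.py 445 274 145
```

```text
d [-0.1253 -0.3492  0.0036] roll 0 curyaw -80.3 q6 1.28 q1 -0.12 t 15.6 tilt 0.42
```

Request:
{"api": "step_arm", "payload": {
  "commands": [
    {"fingers": -1,"dx": -0.125,"dy": -0.349,"dz": 0,"roll": 0},
    {"fingers": -1,"dx": -0.125,"dy": -0.349,"dz": 0,"roll": 0},
    {"fingers": -1,"dx": -0.125,"dy": -0.349,"dz": 0,"roll": 0},
    {"fingers": -1,"dx": -0.125,"dy": -0.349,"dz": 0,"roll": 0},
    {"fingers": -1,"dx": -0.125,"dy": -0.349,"dz": 0,"roll": 0},
    {"fingers": -1,"dx": -0.125,"dy": -0.349,"dz": 0,"roll": 0},
    {"fingers": -1,"dx": -0.125,"dy": -0.349,"dz": 0,"roll": 0},
    {"fingers": -1,"dx": -0.125,"dy": -0.349,"dz": 0,"roll": 0}
  ]
}}

```text
time: 16.6
tool_pos: [0.4418, 0.2737, 0.1449]
tcp_rot: [3.129, 0.267, -0.003]
wrist_force: [0.0, -0.8, 0.6]
width: 0.999
grip_force: 0.0
```

```bash
python3 chk.py .625 -.049 .04;python3 go.py 445 274 12
```

```text
177 z95 0.0577
0.02 [array([624.8, -48.9]), array([39.3, 41.7]), np.float64(67.0)]
0.055 [array([625.8, -49.3]), array([27.5, 29.4]), np.float64(1.5)]
d [ 0.0028 -0.0005  0.1332] roll 0 curyaw -80.3 q6 1.91 q1 0.51 t 16.65 tilt 0.1
```

Request:
{"api": "step_arm", "payload": {
  "commands": [
    {"fingers": -1,"dx": 0.002,"dy": 0,"dz": 0.06,"roll": 0},
    {"fingers": -1,"dx": 0.002,"dy": 0,"dz": 0.11,"roll": 0},
    {"fingers": -1,"dx": 0.002,"dy": 0,"dz": 0.133,"roll": 0},
    {"fingers": -1,"dx": 0.002,"dy": 0,"dz": 0.133,"roll": 0},
    {"fingers": 1,"dx": 0.002,"dy": 0,"dz": 0.133,"roll": 0},
    {"fingers": 1,"dx": 0.002,"dy": 0,"dz": 0.133,"roll": 0},
    {"fingers": 1,"dx": 0.002,"dy": 0,"dz": 0.133,"roll": 0},
    {"fingers": 1,"dx": 0.002,"dy": 0,"dz": 0.133,"roll": 0}
  ]
}}

```text
time: 17.65
tool_pos: [0.4461, 0.2751, 0.0151]
tcp_rot: [-3.129, -0.265, -0.005]
wrist_force: [0.8, -1.7, 7.0]
width: 0.469
grip_force: 40.5
```

Request:
{"api": "step_arm", "payload": {
  "commands": [
    {"fingers": 1,"dx": 0,"dy": 0,"dz": 0,"roll": 0},
    {"fingers": 1,"dx": 0,"dy": 0,"dz": -0.05,"roll": 0},
    {"fingers": 1,"dx": 0,"dy": 0,"dz": -0.1,"roll": 0},
    {"fingers": 1,"dx": 0,"dy": 0,"dz": -0.13,"roll": 0},
    {"fingers": 1,"dx": 0,"dy": 0,"dz": -0.13,"roll": 0}
  ]
}}

```text
time: 18.27
tool_pos: [0.4466, 0.2757, 0.1465]
tcp_rot: [-3.127, -0.265, -0.01]
wrist_force: [0.1, -0.2, -1.7]
width: 0.466
grip_force: 41.1
```

```bash
python3 t.py g 0 34 145
```

```text
614 18
d [0.1217 0.2826 0.0016] roll 0.4 curyaw -80.3 q6 1.91 q1 0.51 t 18.275 tilt 0.4
```

Request:
{"api": "step_arm", "payload": {
  "commands": [
    {"fingers": 1,"dx": 0.122,"dy": 0.283,"dz": 0,"roll": 0},
    {"fingers": 1,"dx": 0.122,"dy": 0.283,"dz": 0,"roll": 0},
    {"fingers": 1,"dx": 0.122,"dy": 0.283,"dz": 0,"roll": 0},
    {"fingers": 1,"dx": 0.122,"dy": 0.283,"dz": 0,"roll": 0},
    {"fingers": 1,"dx": 0.122,"dy": 0.283,"dz": 0,"roll": 0},
    {"fingers": 1,"dx": 0.122,"dy": 0.283,"dz": 0,"roll": 0},
    {"fingers": 1,"dx": 0.122,"dy": 0.283,"dz": 0,"roll": 0},
    {"fingers": 1,"dx": 0.122,"dy": 0.283,"dz": 0,"roll": 0}
  ]
}}

```text
time: 19.27
tool_pos: [0.6109, 0.0172, 0.142]
tcp_rot: [-3.13, -0.267, 0.004]
wrist_force: [0.1, -0.4, -1.4]
width: 0.469
grip_force: 41.3
```

```bash
python3 t.py g 0 34 18
```

```text
614 18
d [3.50e-03 1.00e-04 1.24e-01] roll 0.5 curyaw -80.2 q6 1.39 q1 -0.01 t 19.275 tilt 0.14
```

Request:
{"api": "step_arm", "payload": {
  "commands": [
    {"fingers": 1,"dx": 0.001,"dy": 0,"dz": 0.05,"roll": 0},
    {"fingers": 1,"dx": 0.001,"dy": 0,"dz": 0.09,"roll": 0},
    {"fingers": 1,"dx": 0.001,"dy": 0,"dz": 0.115,"roll": 0},
    {"fingers": 1,"dx": 0.001,"dy": 0,"dz": 0.123,"roll": 0},
    {"fingers": 1,"dx": 0.001,"dy": 0,"dz": 0.127,"roll": 0},
    {"fingers": 1,"dx": 0.001,"dy": 0,"dz": 0.127,"roll": 0},
    {"fingers": 1,"dx": 0.001,"dy": 0,"dz": 0.127,"roll": 0}
  ]
}}

```text
time: 20.15
tool_pos: [0.6143, 0.017, 0.0181]
tcp_rot: [-3.13, -0.266, -0.003]
wrist_force: [-2.6, 2.8, 6.2]
width: 0.467
grip_force: 41.9
```

Request:
{"api": "step_arm", "payload": {
  "commands": [
    {"fingers": -0.2,"dx": 0,"dy": 0,"dz": 0,"roll": 0},
    {"fingers": -0.2,"dx": 0,"dy": 0,"dz": 0,"roll": 0},
    {"fingers": -0.2,"dx": 0,"dy": 0,"dz": 0,"roll": 0},
    {"fingers": -0.2,"dx": 0,"dy": 0,"dz": -0.05,"roll": 0},
    {"fingers": -0.2,"dx": 0,"dy": 0,"dz": -0.1,"roll": 0},
    {"fingers": -1,"dx": 0,"dy": 0,"dz": -0.13,"roll": 0},
    {"fingers": -1,"dx": 0,"dy": 0,"dz": -0.13,"roll": 0}
  ]
}}

```text
time: 21.02
tool_pos: [0.6161, 0.016, 0.15]
tcp_rot: [3.13, 0.265, 0.011]
wrist_force: [0.7, 0.8, 0.8]
width: 0.986
grip_force: 0.0
```

```bash
python3 go.py 445 411 145 90
```

```text
d [-0.1023 -0.4181  0.0037] roll 9.7 curyaw -80.3 q6 1.39 q1 -0.01 t 21.025 tilt 0.41
```

Request:
{"api": "step_arm", "payload": {
  "commands": [
    {"fingers": -1,"dx": -0.102,"dy": -0.418,"dz": 0,"roll": 9.7},
    {"fingers": -1,"dx": -0.102,"dy": -0.418,"dz": 0,"roll": 9.7},
    {"fingers": -1,"dx": -0.102,"dy": -0.418,"dz": 0,"roll": 9.7},
    {"fingers": -1,"dx": -0.102,"dy": -0.418,"dz": 0,"roll": 9.7},
    {"fingers": -1,"dx": -0.102,"dy": -0.418,"dz": 0,"roll": 9.7},
    {"fingers": -1,"dx": -0.102,"dy": -0.418,"dz": 0,"roll": 9.7},
    {"fingers": -1,"dx": -0.102,"dy": -0.418,"dz": 0,"roll": 9.7},
    {"fingers": -1,"dx": -0.102,"dy": -0.418,"dz": 0,"roll": 9.7}
  ]
}}

```text
time: 22.02
tool_pos: [0.4399, 0.4136, 0.1442]
tcp_rot: [3.141, 0.007, -0.004]
wrist_force: [0.9, -0.3, -0.3]
width: 0.996
grip_force: 0.0
```

```bash
python3 chk.py .614 .018 .04;python3 go.py 445 411 14 90
```

```text
178 z95 0.0579
0.02 [array([611.1,  17.1]), array([39.4, 39.2]), np.float64(0.5)]
0.055 [array([611.2,  16.5]), array([30.2, 26.4]), np.float64(1.2)]
d [0.0045 0.0005 0.1301] roll 0.2 curyaw -89.8 q6 2.28 q1 0.71 t 22.075 tilt 0.18
```

Request:
{"api": "step_arm", "payload": {
  "commands": [
    {"fingers": -1,"dx": 0.002,"dy": 0,"dz": 0.06,"roll": 0},
    {"fingers": -1,"dx": 0.002,"dy": 0,"dz": 0.11,"roll": 0},
    {"fingers": -1,"dx": 0.002,"dy": 0,"dz": 0.129,"roll": 0},
    {"fingers": -1,"dx": 0.002,"dy": 0,"dz": 0.129,"roll": 0},
    {"fingers": 1,"dx": 0.002,"dy": 0,"dz": 0.129,"roll": 0},
    {"fingers": 1,"dx": 0.002,"dy": 0,"dz": 0.129,"roll": 0},
    {"fingers": 1,"dx": 0.002,"dy": 0,"dz": 0.129,"roll": 0},
    {"fingers": 1,"dx": 0.002,"dy": 0,"dz": 0.129,"roll": 0}
  ]
}}

```text
time: 23.08
tool_pos: [0.4462, 0.4124, 0.0198]
tcp_rot: [-3.139, 0.0, -0.005]
wrist_force: [0.5, -0.6, 6.1]
width: 0.523
grip_force: 41.7
```

Request:
{"api": "step_arm", "payload": {
  "commands": [
    {"fingers": 1,"dx": 0,"dy": 0,"dz": 0,"roll": 0},
    {"fingers": 1,"dx": 0,"dy": 0,"dz": -0.05,"roll": 0},
    {"fingers": 1,"dx": 0,"dy": 0,"dz": -0.1,"roll": 0},
    {"fingers": 1,"dx": 0,"dy": 0,"dz": -0.13,"roll": 0},
    {"fingers": 1,"dx": 0,"dy": 0,"dz": -0.13,"roll": 0}
  ]
}}

```text
time: 23.7
tool_pos: [0.4461, 0.4125, 0.1504]
tcp_rot: [-3.137, 0.0, -0.008]
wrist_force: [0.0, -0.7, -3.8]
width: 0.529
grip_force: 43.0
```

```bash
python3 t.py c 0 0 145
```

```text
616 262
d [0.1694 0.1506 0.0056] roll -6.2 curyaw -90.0 q6 2.28 q1 0.71 t 23.7 tilt 0.36
```

Contactor held. I'll carry it over; on the tray floor the TCP should be at z of about 0.023.

Request:
{"api": "step_arm", "payload": {
  "commands": [
    {"fingers": 1,"dx": 0.169,"dy": 0.151,"dz": 0,"roll": -6.2},
    {"fingers": 1,"dx": 0.169,"dy": 0.151,"dz": 0,"roll": -6.2},
    {"fingers": 1,"dx": 0.169,"dy": 0.151,"dz": 0,"roll": -6.2},
    {"fingers": 1,"dx": 0.169,"dy": 0.151,"dz": 0,"roll": -6.2},
    {"fingers": 1,"dx": 0.169,"dy": 0.151,"dz": 0,"roll": -6.2},
    {"fingers": 1,"dx": 0.169,"dy": 0.151,"dz": 0,"roll": -6.2},
    {"fingers": 1,"dx": 0.169,"dy": 0.151,"dz": 0,"roll": -6.2}
  ]
}}

```text
time: 24.58
tool_pos: [0.6119, 0.2606, 0.1459]
tcp_rot: [3.136, 0.171, -0.004]
wrist_force: [-0.1, 0.3, -3.4]
width: 0.522
grip_force: 42.8
```

```bash
python3 t.py c 0 0 23
```

```text
616 262
d [ 0.004  -0.0009  0.1228] roll 0.0 curyaw -83.8 q6 1.83 q1 0.37 t 24.575 tilt 0.14
```

Request:
{"api": "step_arm", "payload": {
  "commands": [
    {"fingers": 1,"dx": 0.001,"dy": 0,"dz": 0.05,"roll": 0},
    {"fingers": 1,"dx": 0.001,"dy": 0,"dz": 0.09,"roll": 0},
    {"fingers": 1,"dx": 0.001,"dy": 0,"dz": 0.113,"roll": 0},
    {"fingers": 1,"dx": 0.001,"dy": 0,"dz": 0.121,"roll": 0},
    {"fingers": 1,"dx": 0.001,"dy": 0,"dz": 0.125,"roll": 0},
    {"fingers": 1,"dx": 0.001,"dy": 0,"dz": 0.125,"roll": 0},
    {"fingers": 1,"dx": 0.001,"dy": 0,"dz": 0.125,"roll": 0}
  ]
}}

```text
time: 25.45
tool_pos: [0.6157, 0.2606, 0.0237]
tcp_rot: [-3.136, -0.169, -0.004]
wrist_force: [0.7, 0.4, -2.6]
width: 0.521
grip_force: 43.1
```

Request:
{"api": "step_arm", "payload": {
  "commands": [
    {"fingers": -0.4,"dx": 0,"dy": 0,"dz": 0,"roll": 0},
    {"fingers": -0.4,"dx": 0,"dy": 0,"dz": 0,"roll": 0},
    {"fingers": -0.4,"dx": 0,"dy": 0,"dz": 0,"roll": 0},
    {"fingers": -0.4,"dx": 0,"dy": 0,"dz": -0.05,"roll": 0},
    {"fingers": -0.4,"dx": 0,"dy": 0,"dz": -0.1,"roll": 0},
    {"fingers": -0.4,"dx": 0,"dy": 0,"dz": -0.15,"roll": 0},
    {"fingers": -1,"dx": 0,"dy": 0,"dz": -0.15,"roll": 0}
  ]
}}

```text
time: 26.32
tool_pos: [0.6185, 0.2615, 0.1794]
tcp_rot: [-3.133, -0.169, -0.018]
wrist_force: [0.0, 0.1, 0.7]
width: 0.89
grip_force: 0.0
```

Request:
{"api": "step_arm", "payload": {
  "commands": [
    {"fingers": -1,"dx": -0.19,"dy": -0.1,"dz": -0.1,"roll": 0},
    {"fingers": -1,"dx": -0.19,"dy": -0.1,"dz": -0.1,"roll": 0},
    {"fingers": -1,"dx": -0.19,"dy": -0.1,"dz": -0.1,"roll": 0},
    {"fingers": -1,"dx": -0.19,"dy": -0.1,"dz": -0.1,"roll": 0},
    {"fingers": -1,"dx": -0.19,"dy": -0.1,"dz": -0.1,"roll": 0},
    {"fingers": -1,"dx": -0.19,"dy": -0.1,"dz": -0.1,"roll": 0}
  ]
}}

```text
time: 27.08
tool_pos: [0.4148, 0.3388, 0.2714]
tcp_rot: [3.136, 0.17, -0.001]
wrist_force: [0.9, -0.8, 0.1]
width: 0.999
grip_force: 0.0
```

```bash
for p in ".624 -.3" ".611 -.229" ".625 -.049" ".614 .018" ".615 .262"; do python3 chk.py $p .042; done; python3 - <<'E'
from h import *
im,d,P=cloud("top"); cv2.imwrite("pics/f1.png",cv2.resize(im[80:250,150:480],None,fx=2.4,fy=2.4,interpolation=cv2.INTER_CUBIC))
im,d,P=cloud("side"); cv2.imwrite("pics/f2.png",cv2.resize(im[110:330,100:360],None,fx=2.7,fy=2.7,interpolation=cv2.INTER_CUBIC))
E
```

```text
424 z95 0.0728
0.02 [array([ 624.8, -301.6]), array([80.4, 38. ]), np.float64(10.9)]
0.055 [array([ 625.1, -301.7]), array([47.2, 37.3]), np.float64(10.0)]
389 z95 0.0732
0.02 [array([ 608.8, -228.8]), array([79.5, 37. ]), np.float64(10.7)]
0.055 [array([ 610.8, -229.3]), array([49.4, 36.8]), np.float64(8.6)]
182 z95 0.0581
0.02 [array([625. , -49.1]), array([38.5, 41.7]), np.float64(66.4)]
0.055 [array([623.3, -49.8]), array([27.4, 29.4]), np.float64(46.0)]
180 z95 0.0586
0.02 [array([611.5,  17.1]), array([39.2, 39.7]), np.float64(89.0)]
0.055 [array([612.2,  15. ]), array([27.3, 26.4]), np.float64(14.8)]
433 z95 0.0725
0.02 [array([611.8, 259.4]), array([71.6, 45.8]), np.float64(8.2)]
0.055 [array([613.3, 259.8]), array([58.2, 45.4]), np.float64(8.0)]
```

View pics/f1.png

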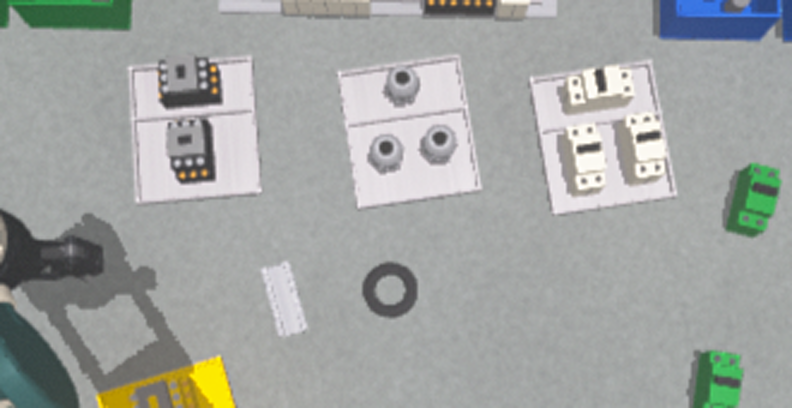

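View pics/f2.png

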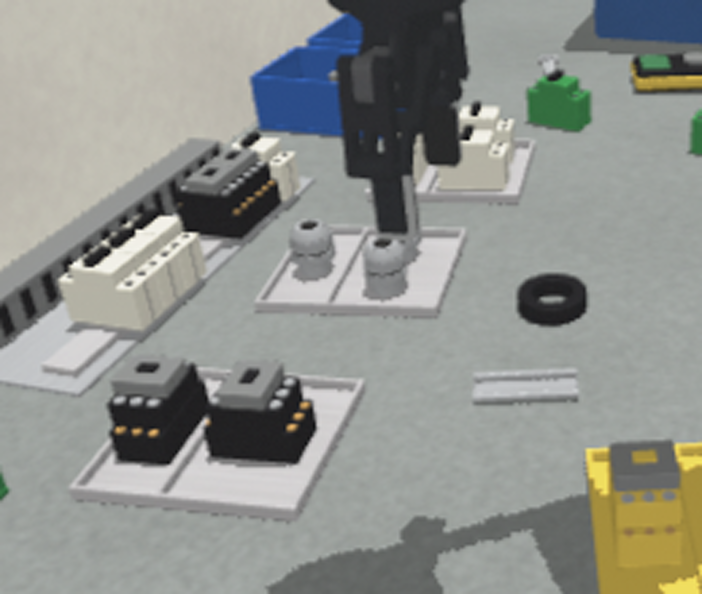

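The top view shows the contactor at (190,150), glands at (387,152) and (438,143), and breakers at (586,158) and (647,145), each in its bay. The side view shows them upright. All heights are about 3 mm above their bench values, so every part is on its tray floor, and the tape and rail haven't moved.

```bash
python3 -c "
from workcell import finish_job; print(finish_job())"
```

```text
the job is handed in; nothing more can be done
None
```

The job is handed in: both breakers, the contactor and both glands stand upright in their matching trays at about 27 s on the clock, with the tape roll and rail offcut left where they lay; no verdict was returned.

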